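# Run the plate carriage into the reader

## Task

The test plate is loaded and ready to be read: press the round blue release button on the plate carriage fully down with the fingertips and, keeping it down the whole way, slide the carriage into the reader until it reaches its end stop with the front panel closed against the reader. Then lift the fingers off, so that the button springs up and the carriage stays locked in. Do not lift or dislodge the plate, and leave everything else on the bench where it is.

Things in the scene. Friction and masses are not known exactly. Their poses are not given: they have to be found in the camera images.
- station: microplate reader and its carriage rail, one fixed unit. Origin: on the bench (z = 0) under the rail's middle. y axis (level): the way the carriage slides in; z up. Aluminium rail 112 mm wide, 24 mm high, from y = -130 mm. Cream reader 290 mm wide (x -145 to 145): low nose, 95 mm high, y 125 to 195 mm; then hood, 217 mm high, to y = 470 mm. The plate goes into an opening in the nose.
- reader_face (a point): middle of the reader's flat front face (station x = 0, y = 125 mm, z = 50 mm), which the carriage's front panel closes against; axes as the station's.
- carriage (a joint): how far the grey plate carriage is slid in, level along the station's +y (m): 0 fully out (start), 0.130 at the end stop, where its cream front panel (132 x 52 mm, upright) is flush with the reader's face. A sprung tooth under the button locks it into a rack with a notch every 13 mm, the last at the end stop: button up, it cannot be moved; button down, it slides with 1 to 2 N.
- release (a joint): how far the blue release button is pressed (m): 0 up, 0.006 fully down. Sprung: begins to move at about 3 N, fully down at about 5 N, springs up by itself. The lock tooth is clear of the rack from about 0.003 on; keep it fully down to slide freely.
- button_top (a point): centre of the blue button's flat top, a disc 31 mm across, on the carriage's grey tongue; station x = 0, y = -65 mm + carriage value; 54 mm above the bench when up, 48 mm fully down. Its collar (43 mm across) is 40 mm high, the tongue 34 mm. Ahead of it (+y): grey thumb block, 52 mm wide, 62 mm high, flat near face 23 mm from the button's axis; panel, 80 mm high, 54 to 60 mm from it. Other sides free.
- nest (a point): centre of the floor of the carriage's plate nest, 130 mm ahead (+y) of the button's axis and 32 mm above the bench; axes as the station's.
- plate: white 96-well plate with yellow wells, 85.5 x 127.8 x 14.4 mm (x, y, z), loose in the nest, 60 g; origin at the centre of its underside. Rides along; not to be handled.
- plate_lid: clear plate lid lying flat on the bench beside the rail, 87 x 129 x 9 mm; origin at the centre of its underside. Leave it.
- pipette: grey hand pipette lying beside the rail on the robot's side, 250 mm long along its y, 30 mm thick; origin under its middle. Leave it.
- tip_box: white box of yellow pipette tips, 122 x 84 x 58 mm; origin at the centre of its underside. Leave it.
- tube_rack: blue rack of capped blood tubes, 200 x 66 x 96 mm; origin at the centre of its underside. Leave it.
- marker: white marker pen with a black cap, lying, 134 mm long along its y, 18 mm thick; origin under its middle. Leave it.
- wash_bottle: white wash bottle with a red cap, 62 mm in diameter, 180 mm high; origin at the centre of its underside. Leave it.

How it is judged:
On the way, in this order (a step that is already met when the one before it is completed fails the run):
1. the button is pressed down while the carriage still stands where it was (value of joint release above 0.004 m and value of joint carriage below 0.01 m), for 0.05 s.
2. the carriage is at its end stop with the button still down (value of joint carriage above 0.127 m and value of joint release above 0.002 m), for 0.1 s.
At the end, for the whole second after the job is handed in: the carriage is within 4 mm of its end stop (joint carriage above 0.126), the button has sprung up (joint release below 1 mm), and the plate lies still and seated in the nest (within 4 mm sideways and 3 mm in height) (value of joint carriage above 0.126 m and value of joint release below 0.001 m and horizontal distance between plate and nest below 0.004 m and z of plate in the frame of nest below 0.003 m and linear speed of plate below 0.01 m/s); the robot touches nothing.
It fails at once if the button was let up while the carriage was on its way (more than 6 mm from either end of its travel, button pressed less than 3.3 mm) (value of joint carriage between 0.006 and 0.124 m and value of joint release below 0.0033 m).
It fails at once if the plate was lifted or dislodged from the nest (more than 6 mm) (horizontal distance between plate and nest above 0.006 m or z of plate in the frame of nest above 0.006 m).
It fails at once if another thing on the bench was moved by more than 20 mm (distance of any of plate_lid, pipette, tip_box, tube_rack, marker, wash_bottle from where it was at the start of the episode above 0.02 m).
It also fails if it takes over 32 s, if anything falls off the work surface, if the arm or the gripper's body presses on something with over 40 N, if the wrist force passes 120 N, or if a joint passes its speed limit or range.

## Robot

A 6-joint arm with a two-finger parallel gripper is mounted at the origin on the work surface. World frame = base frame: x ahead of the robot, y to its left, z up, the work surface at z = 0. Lengths are in m, angles in rad, forces in N, time in s.
With the tool pointing down it reaches from about 0.25 to 0.775 m from the base axis. Payload 4 kg.
Tool frame: the origin (TCP) lies on the centre line of the jaws, within the pads' length; the fingertips stand 8 mm ahead of it and the grasp point (between the pads) lies 11 mm behind it; z points along the fingers, y is the direction in which the jaws open and shut (so a half turn about z gives the same grasp; the last joint's range is limited). The gripper opens to 94 mm and grips with 3 to 60 N. Pads are 16 mm wide; open, the fingers measure 119 mm over their backs; the gripper's body (75 mm by 177 mm) begins 78 mm behind the grasp point.
Start: joints at [1.179, 0.087, 1.371, -0, 1.684, -0.103], TCP at [0.157, 0.527, 0.214] pointing down, gripper open.
Joint ranges: [-3.1, 3.1], [-0.76, 2.03], [0.27, 2.55], [-1.08, 4.22], [0.17, 2.65], [-2.57, 2.57]. Speed limits (rad/s): [2.79, 2.79, 3.14, 3.14, 3.14, 3.14].

## Interface

Orientations are given as [roll, pitch, yaw] about the fixed x, y, z axes, in that order (R = Rz(yaw) Ry(pitch) Rx(roll)).
In Python, from bench import robot, cams, close_job gives the robot as it stands.
- The arm moves only by the tool arm_command, never from a script. Its argument "plan" is one flat list of numbers, 7 for each row, row after row: the shift along the tool's x, y, z in cm, then the turn, a rotation vector about the tool's x, y, z in degrees, then the closure, from 0 (fully open) to 1 (shut). A call has 1 to 8 rows; each row shifts and turns the commanded pose from where the row before left it, along the tool's axes as they then stand; what a row does not reach is not made up. A row lasts 1/8 s, in which the tool goes at most 62.5 mm and 10.7 degrees, less where a joint would pass 70% of its speed; a pose out of reach is approached as far as the arm can. A call with a gripper value outside its range is refused whole. The fingers move at their own pace and stop on an object; the grip force is fixed at half the most. Time passes only in rows, so rows that do not move let the fingers close. It gives the time, the measured TCP pose, the force and the opening at its end, in the units of the state.
- robot.get_obs(): the state, without advancing time (a new reading comes with each control period).
- cams.snapshot(name): name is "scene" or "top" or "wrist"; returns a dict with "pixels" (480x640x3 uint8, red, green, blue), "fov_y" (degrees; the focal length in pixels is half the picture's height over the tangent of half this angle, whatever the lens; pixels are square), "cx", "cy" (the principal point, pixels), "camera_from_world" (4x4, takes a point from world to camera coordinates); the wrist camera has in their place "tool_from_camera" (4x4, takes a point from camera to tool coordinates, whose origin is the TCP and whose axes are the flange's). Camera axes: x right, y up, looking along -z (the intrinsics and any distortion apply to the point x, -y, -z); pixel columns grow to the right and rows downward; lengths in m; the calibration is good to about 2 mm. A picture is of the moment at which its call begins: read the wrist's pose just before it. There is no depth.
- close_job(): hands the job in, once; it reports no verdict.
The state is a dict: "time": time; "joint_positions": joint angles; "qvel": joint speeds; "joint_torque": joint torques, N m; "tool_pos": TCP position; "ee_rot": TCP orientation; "wrist_force": force on the tool from outside, world axes, zero at the start; "wrist_torque": the same for the moment, N m; "width": finger opening in m.
Only numpy, scipy, OpenCV 4.12 (cv2) and the standard library are available. Lean on these libraries where they do the work, as an engineer would, in place of code of your own. Each camera call takes 0.05 s, during which the arm holds its last target.

## Working session

There is one attempt and no reset: what is moved stays moved. The work goes in short steps, Python scripts to look and compute and a tool call to move; the robot and the scene stay as the last step left them, time stands still between calls to the robot, and variables do not carry over. Pictures are saved under pics/ and viewed, and the job is handed in when it is done.

Besides the shell and the picture viewer there is one more tool, called by a JSON object that holds its "method" and its "body". arm_command: Moves the arm, as the interface text tells. Its arguments: {"type":"object","properties":{"plan":{"type":"array","items":{"type":"number"}}},"required":["plan"]}

```bash
mkdir -p pics; python3 - <<'E'
from bench import robot,cams
import cv2,numpy as np,pickle
o=robot.get_obs();print(o)
d={}
for n in ["scene","top","wrist"]:
    s=cams.snapshot(n);d[n]=s
    cv2.imwrite(f"pics/{n}0.png",s["pixels"][:,:,::-1])
    print(n,{k:v for k,v in s.items() if k!="pixels"})
pickle.dump((o,d),open("s0.pkl","wb"))
E
```

```text
{'time': 0.0, 'joint_positions': array([ 1.17886362e+00,  8.79556088e-02,  1.37225395e+00, -1.25757690e-05,
        1.68360703e+00, -1.03099906e-01]), 'qvel': array([ 0.00010475, -0.00021864,  0.00043746,  0.00056155,  0.00065507,
       -0.00048066]), 'joint_torque': array([-1.30951554e-03, -3.40188503e+01, -3.02420104e+01,  7.16160913e-02,
        3.30342539e-02, -1.66884456e-04]), 'tool_pos': array([0.15646039, 0.52671501, 0.212304  ]), 'ee_rot': array([-3.13937924e+00, -2.16448466e-04,  2.85275821e+00]), 'wrist_force': array([-0.00309735, -0.08685642,  0.5813596 ]), 'wrist_torque': array([ 0.01240191, -0.01046767, -0.01529191]), 'width': 0.09445527411682929}
scene {'fov_y': 50.838249805464116, 'cx': 318.46054941634554, 'cy': 243.3098261164867, 'camera_from_world': array([[-0.07886145,  0.99685999, -0.00714425,  0.130631  ],
       [-0.86054965, -0.0644568 ,  0.50527182,  0.45606079],
       [ 0.50322477,  0.04599445,  0.86293067, -1.35575407],
       [ 0.        ,  0.        ,  0.        ,  1.        ]])}
top {'fov_y': 55.66100846001573, 'cx': 318.59386871360346, 'cy': 247.28332867471755, 'camera_from_world': array([[ 0.01540286, -0.99986788, -0.005194  , -0.08109464],
       [ 0.99795149,  0.01505034,  0.06217974, -0.56350545],
       [-0.06209335, -0.00614111,  0.99805145, -0.78624739],
       [ 0.        ,  0.        ,  0.        ,  1.        ]])}
wrist {'fov_y': 62.32427531952422, 'cx': 321.10058662894915, 'cy': 242.45587987829316, 'tool_from_camera': array([[-9.82278938e-04,  9.69244112e-01,  2.46099343e-01,
         7.17318061e-02],
       [ 9.99999499e-01,  9.99342941e-04,  5.55514877e-05,
        -4.07471793e-04],
       [-1.92094689e-04,  2.46099274e-01, -9.69244608e-01,
        -1.70420370e-01],
       [ 0.00000000e+00,  0.00000000e+00,  0.00000000e+00,
         1.00000000e+00]])}
```

View pics/scene0.png

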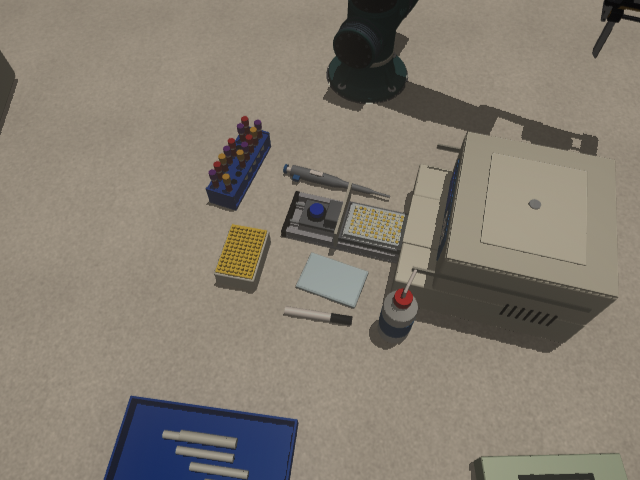

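View pics/top0.png

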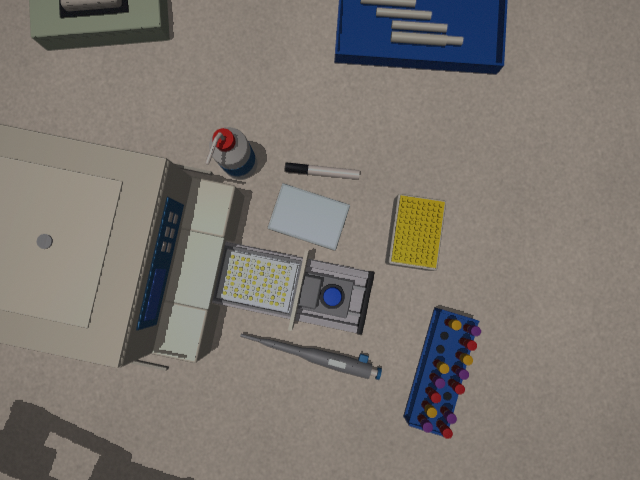

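View pics/wrist0.png

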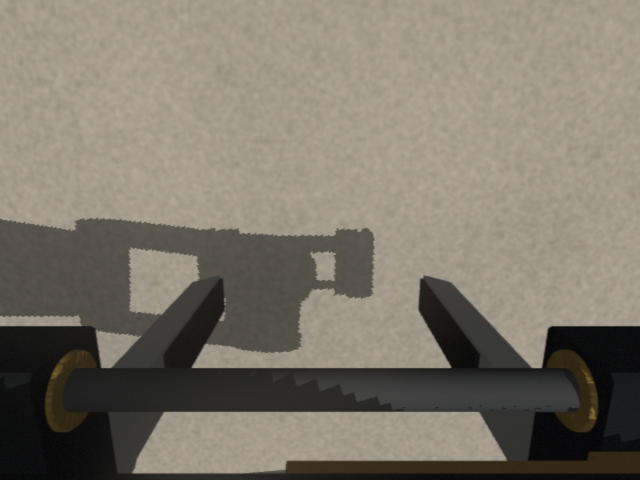

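The top image shows the blue button at about (332,296), the panel at about (300,290), and the reader to the left (world +y). Next I'll triangulate and get the slide direction.

```bash
cat > h.py <<'E'
import numpy as np,cv2
def ray(s,uv):
    f=240/np.tan(np.radians(s["fov_y"]/2));M=s["camera_from_world"]
    d=np.array([(uv[0]-s["cx"])/f,-(uv[1]-s["cy"])/f,-1]);R=M[:3,:3]
    return -R.T@M[:3,3],R.T@d
def onz(s,uv,z):
    c,d=ray(s,uv);return c+d*(z-c[2])/d[2]
def proj(s,p):
    f=240/np.tan(np.radians(s["fov_y"]/2));q=(s["camera_from_world"]@np.r_[p,1])[:3]
    return s["cx"]+f*q[0]/-q[2],s["cy"]-f*q[1]/-q[2]
def blob(s,box):
    x0,y0,x1,y1=box;h=cv2.cvtColor(s["pixels"],cv2.COLOR_RGB2HSV)[y0:y1,x0:x1]
    m=cv2.inRange(h,(105,150,60),(130,255,255))
    n,l,st,c=cv2.connectedComponentsWithStats(m);i=1+np.argmax(st[1:,4]);return c[i]+[x0,y0],st[i]
E
python3 - <<'E'
import pickle,cv2,numpy as np
from h import *
o,d=pickle.load(open("s0.pkl","rb"))
for n,b in (("top",(310,275,355,320)),("scene",(300,195,335,230))):
    c,st=blob(d[n],b);print(n,c,st,onz(d[n],c,.052))
t=d["top"]["pixels"][:,:,::-1]
cv2.imwrite("pics/topz.png",cv2.resize(t[210:360,200:400],None,fx=4,fy=4,interpolation=cv2.INTER_CUBIC))
s=d["scene"]["pixels"][:,:,::-1]
cv2.imwrite("pics/scz.png",cv2.resize(s[140:290,270:470],None,fx=4,fy=4,interpolation=cv2.INTER_CUBIC))
E
```

```text
top [331.91911765 296.17647059] [ 13  12  19  19 272] [ 0.48058277 -0.09635704  0.052     ]
scene [316.29268293 208.47154472] [ 10   8  14  12 123] [ 0.48176458 -0.09717777  0.052     ]
```

View pics/topz.png

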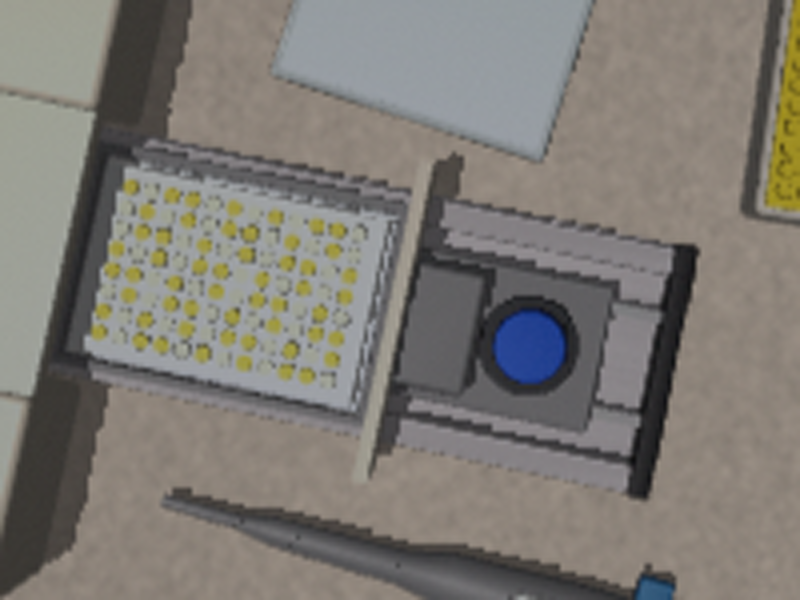

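View pics/scz.png

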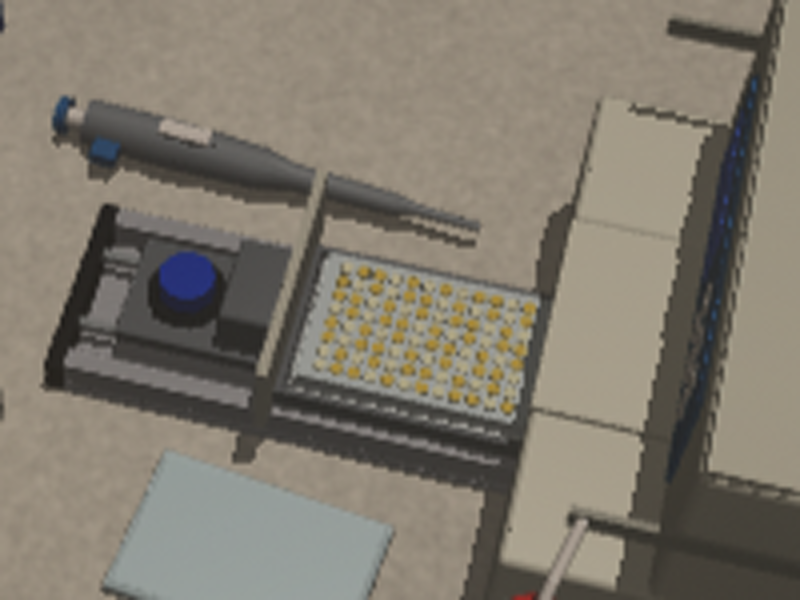

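```bash
python3 - <<'E'
import pickle,cv2,numpy as np
from h import *
o,d=pickle.load(open("s0.pkl","rb"));t=d["top"];s=d["scene"]
T=lambda x,y,z:onz(t,(x/4+200-.4,y/4+210-.4),z)[:2]
S=lambda x,y,z:onz(s,(x/4+270-.4,y/4+140-.4),z)[:2]
def ang(a,b):
    v=b-a;return np.degrees(np.arctan2(v[1],v[0]))
print("panel top",ang(T(362,478,.08),T(430,160,.08)), (T(362,478,.08)+T(430,160,.08))/2)
print("panel sc",ang(S(320,175,.08),S(265,375,.08)))
print("black",ang(T(638,495,.03),T(684,245,.03)))
print("plate",ang(T(352,410,.046),T(393,210,.046)),ang(T(88,352,.046),T(130,168,.046)),
 "len",ang(T(352,410,.046),T(88,352,.046))-90,ang(T(393,210,.046),T(130,168,.046))-90)
print("platecentre",(T(352,410,.046)+T(393,210,.046)+T(88,352,.046)+T(130,168,.046))/4)
b=np.array([.4812,-.0968])
# optimise: dir theta from nose edge
g=cv2.cvtColor(t["pixels"],cv2.COLOR_RGB2GRAY)
cv2.imwrite("pics/nose.png",cv2.resize(t["pixels"][165:375,140:260,::-1],None,fx=2.8,fy=2.8,interpolation=cv2.INTER_CUBIC))
# predicted overlay
def overlay(th,s,n,box,k):
    th=np.radians(th);Y=np.array([-np.sin(th),np.cos(th)]);X=np.array([np.cos(th),np.sin(th)]);o0=b+.065*Y
    im=cv2.resize(s["pixels"][box[1]:box[3],box[0]:box[2],::-1],None,fx=k,fy=k)
    W=lambda x,y,z:tuple(int(v) for v in (np.array(proj(s,np.r_[o0+x*X+y*Y,z]))-[box[0],box[1]]+.5)*k)
    for pts in ([(-.066,-.011,.08),(.066,-.011,.08)],[(-.066,-.005,.08),(.066,-.005,.08)],[(-.145,.125,.095),(.145,.125,.095),(.145,.195,.095),(-.145,.195,.095),(-.145,.125,.095)],
      [(-.04275,.001,.0464),(.04275,.001,.0464),(.04275,.129,.0464),(-.04275,.129,.0464),(-.04275,.001,.0464)],[(-.056,-.13,.024),(.056,-.13,.024)],[(-.026,-.042,.062),(.026,-.042,.062)],[(-.145,.195,.217),(.145,.195,.217)]):
        cv2.polylines(im,[np.array([W(*p) for p in pts])],False,(0,0,255),1)
    cv2.circle(im,W(0,-.065,.054),3,(0,255,255),-1)
    cv2.imwrite(f"pics/ov_{n}.png",im)
overlay(-12.5,t,"top",(130,150,390,370),3)
overlay(-12.5,s,"scene",(270,120,490,300),3.5)
E
```

```text
panel top -11.084860488962402 [ 0.4923379  -0.04160471]
panel sc -9.630624995914538
black -9.944031618042887
plate -10.550632994748174 -11.32541211506472 len -11.387628366163838 -8.192230897801664
platecentre [0.50443888 0.02631865]
```

View pics/ov_top.png

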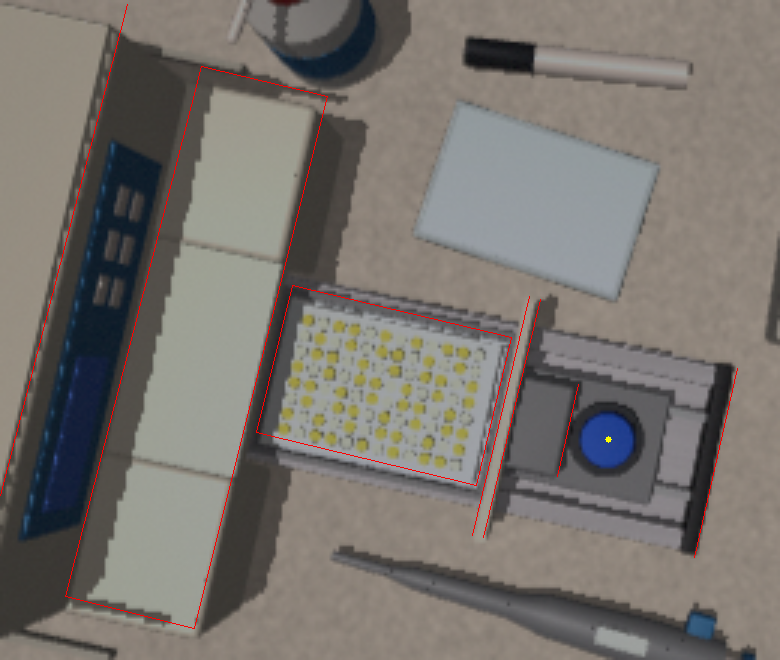

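View pics/ov_scene.png

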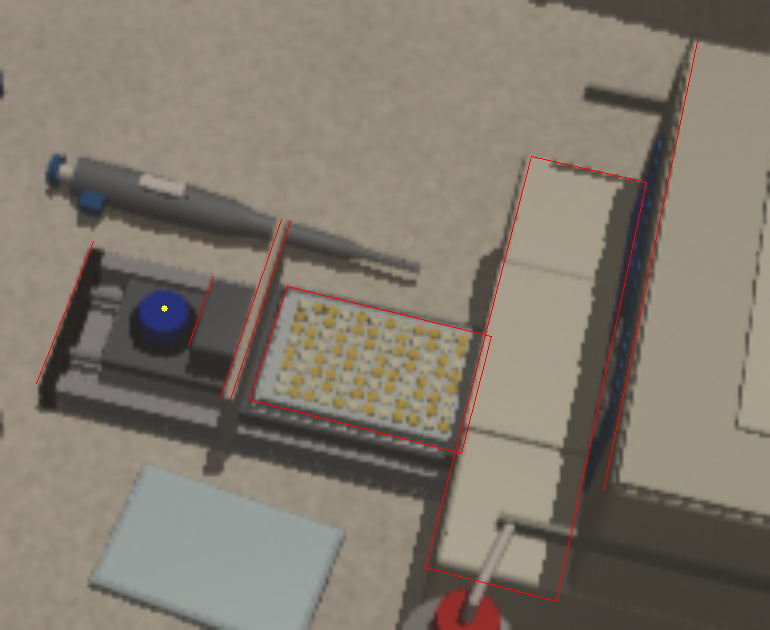

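{"method": "arm_command", "body": {"plan": [0, 0, -2, 0, 0, -5.5, 1, -3.13, -3.89, 0, 0, 0, 0, 1, -3.13, -3.89, 0, 0, 0, 0, 1, -3.13, -3.89, 0, 0, 0, 0, 1, -3.13, -3.89, 0, 0, 0, 0, 1, -3.13, -3.89, 0, 0, 0, 0, 1, -3.13, -3.89, 0, 0, 0, 0, 1, -3.13, -3.89, 0, 0, 0, 0, 1]}}

```text
time: 1.15
tool_pos: [0.3198, 0.2165, 0.2333]
ee_rot: [3.141, 0.0, 2.949]
wrist_force: [1.0, -0.0, 0.1]
width: 0.0175
```

{"method": "arm_command", "body": {"plan": [-3.13, -3.89, 0, 0, 0, 0, 1, -3.13, -3.89, 0, 0, 0, 0, 1, -3.13, -3.89, 0, 0, 0, 0, 1, -3.13, -3.89, 0, 0, 0, 0, 1, -3.13, -3.89, 0, 0, 0, 0, 1, -3.13, -3.89, 0, 0, 0, 0, 1, -3.13, -3.89, 0, 0, 0, 0, 1, 0, 0, 0, 0, 0, 0, 1]}}

```text
time: 2.15
tool_pos: [0.4828, -0.0937, 0.2321]
ee_rot: [-3.141, -0.002, 2.944]
wrist_force: [-0.2, 0.3, 0.8]
width: 0.0005
```

```bash
python3 - <<'E'
from bench import robot,cams
import cv2,numpy as np,pickle
from scipy.spatial.transform import Rotation as Ro
o=robot.get_obs();s=cams.snapshot("wrist")
pickle.dump((o,s),open("s1.pkl","wb"))
T=np.eye(4);T[:3,:3]=Ro.from_euler("xyz",o["ee_rot"]).as_matrix();T[:3,3]=o["tool_pos"]
s["camera_from_world"]=np.linalg.inv(T@s["tool_from_camera"])
from h import *
c,st=blob(s,(0,0,640,480));print(o["tool_pos"],c,st,onz(s,c,.054))
cv2.imwrite("pics/w1.png",s["pixels"][:,:,::-1])
E
```

```text
[ 0.48280019 -0.09373365  0.23207292] [ 85.06070175 120.99391813] [  31    0   87  235 8550] [ 0.35632295 -0.27124254  0.054     ]
```

View pics/w1.png

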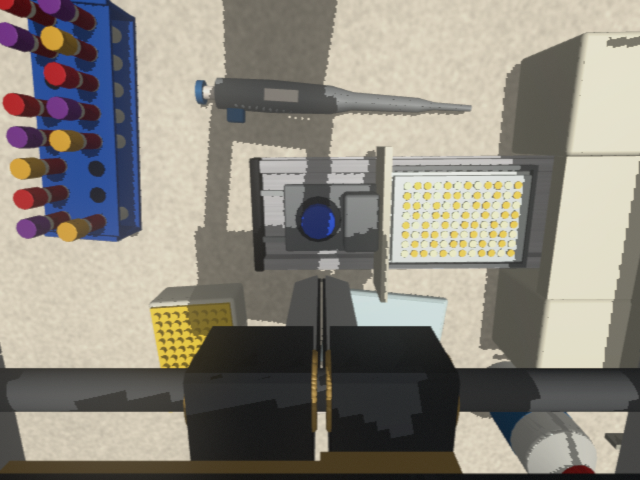

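The wrist picture shows the button at about (319,219) with the panel upright at column ~382. The rail is parallel to the rows, so yaw is right.

```bash
python3 - <<'E'
import pickle
from h import *
from scipy.spatial.transform import Rotation as Ro
o,s=pickle.load(open("s1.pkl","rb"))
T=np.eye(4);T[:3,:3]=Ro.from_euler("xyz",o["ee_rot"]).as_matrix();T[:3,3]=o["tool_pos"]
s["camera_from_world"]=np.linalg.inv(T@s["tool_from_camera"])
c,st=blob(s,(295,190,345,245));print(c,st)
b=onz(s,c,.054);print(b)
R=T[:3,:3];print("button in tool",R.T@(b-o["tool_pos"]))
a=[onz(s,p,.08)[:2] for p in((381,148),(383.5,300))];v=a[1]-a[0];print(np.degrees(np.arctan2(v[1],v[0])))
a=[onz(s,p,.025)[:2] for p in((257,158),(260,270))];v=a[1]-a[0];print(np.degrees(np.arctan2(v[1],v[0])), R[:,1], R[:,2])
E
```

```text
[318.10888611 222.70463079] [  6  16  34  33 799]
[ 0.48029858 -0.09635661  0.054     ]
button in tool [ 0.0015061  -0.00304136  0.17807747]
-8.27903263288897
-12.04018830137247 [ 1.95883799e-01  9.80627107e-01 -1.16871510e-04] [-2.40872016e-03  3.61970510e-04 -9.99997034e-01]
```

{"method": "arm_command", "body": {"plan": [0.1, 0.2, 4, 0, 0, 0, 1, 0, 0, 4, 0, 0, 0, 1, 0, 0, 4, 0, 0, 0, 1, 0, 0, 2, 0, 0, 0, 1, 0, 0, 1, 0, 0, 0, 1, 0, 0, 0, 0, 0, 0, 1, 0, 0, 0, 0, 0, 0, 1]}}

```text
time: 3.08
tool_pos: [0.4826, -0.089, 0.0849]
ee_rot: [-3.141, 0.003, 2.949]
wrist_force: [0.1, 0.1, 0.9]
width: 0.0004
```

```bash
python3 - <<'E'
from bench import robot,cams
import cv2
for n,b in(("top",(250,220,400,340)),("scene",(270,150,420,270))):
    s=cams.snapshot(n)["pixels"][b[1]:b[3],b[0]:b[2],::-1]
    cv2.imwrite(f"pics/{n}2.png",cv2.resize(s,None,fx=4,fy=4,interpolation=cv2.INTER_CUBIC))
w=cams.snapshot("wrist")["pixels"];cv2.imwrite("pics/w2.png",w[:,:,::-1])
print(robot.get_obs()["tool_pos"])
E
```

```text
[ 0.48251616 -0.08923818  0.08463857]
```

View pics/w2.png

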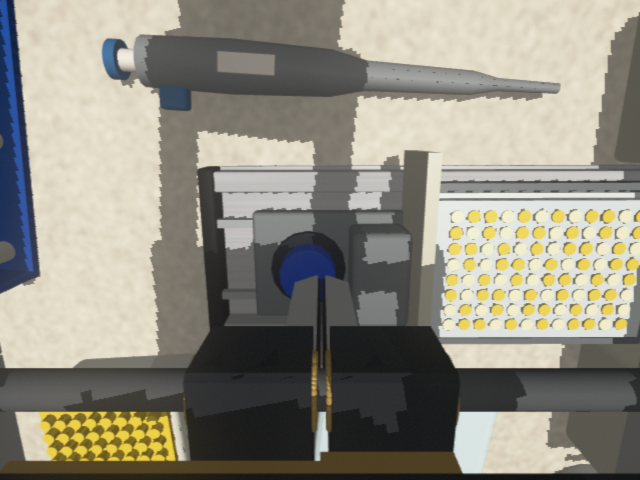

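View pics/scene2.png

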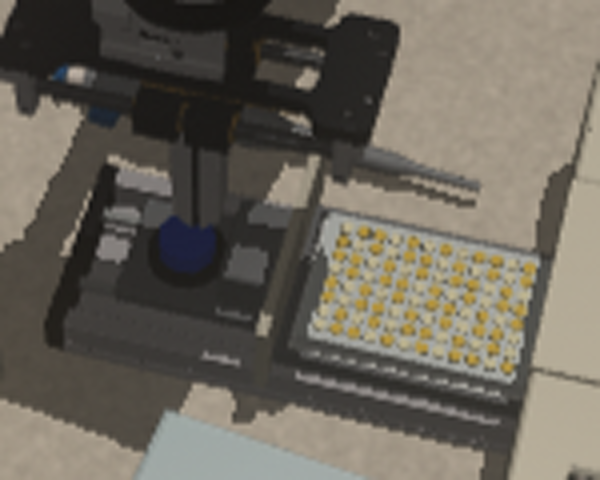

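The fingertips hang just ahead of the button centre (button at col ~307, tips at ~321), clear of the thumb block. I'll shift back a little and descend to first contact.

{"method": "arm_command", "body": {"plan": [0, -0.25, 1, 0, 0, 0, 1, 0, 0, 0.8, 0, 0, 0, 1, 0, 0, 0.3, 0, 0, 0, 1, 0, 0, 0.2, 0, 0, 0, 1, 0, 0, 0, 0, 0, 0, 1]}}

```text
time: 3.85
tool_pos: [0.4808, -0.0914, 0.0605]
ee_rot: [3.142, -0.001, 2.949]
wrist_force: [-2.6, 0.5, 4.3]
width: 0.0003
```

{"method": "arm_command", "body": {"plan": [0, 0, 0.2, 0, 0, 0, 1, 0, 0, 0.2, 0, 0, 0, 1, 0, 0, 0, 0, 0, 0, 1]}}

```text
time: 4.22
tool_pos: [0.4813, -0.0915, 0.0566]
ee_rot: [3.142, 0.0, 2.949]
wrist_force: [-3.6, -0.1, 4.7]
width: 0.0007
```

{"method": "arm_command", "body": {"plan": [0, 0, 0.15, 0, 0, 0, 1, 0, 0, 0.1, 0, 0, 0, 1, 0, 0, 0, 0, 0, 0, 1]}}

```text
time: 4.6
tool_pos: [0.4816, -0.0916, 0.0561]
ee_rot: [-3.142, 0.001, 2.949]
wrist_force: [-6.1, 0.6, 13.8]
width: 0.0002
```

{"method": "arm_command", "body": {"plan": [0, 0, 0.1, 0, 0, 0, 1, 0, 0.4, 0, 0, 0, 0, 1, 0, 0.6, 0, 0, 0, 0, 1, 0, 0.6, 0, 0, 0, 0, 1, 0, 0.4, 0, 0, 0, 0, 1]}}

```text
time: 5.22
tool_pos: [0.4854, -0.0723, 0.056]
ee_rot: [-3.14, 0.001, 2.949]
wrist_force: [-7.9, -0.2, 17.9]
width: 0.0004
```

```bash
python3 - <<'E'
from bench import robot,cams
import cv2
w=cams.snapshot("wrist")["pixels"];cv2.imwrite("pics/w3.png",w[:,:,::-1])
E
```

```text
(no output)
```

View pics/w3.png

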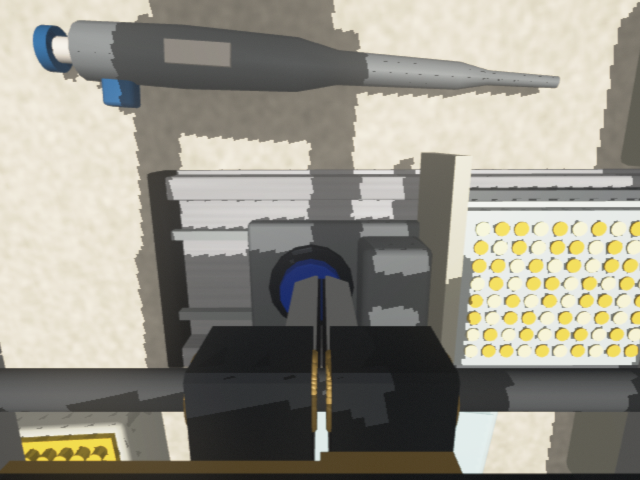

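The carriage is moving with the tips: button at col ~311, and the rail's black end is now well behind the tongue. The button is still held down, so I'll carry on sliding.

{"method": "arm_command", "body": {"plan": [0, 0.6, 0, 0, 0, 0, 1, 0, 0.8, 0, 0, 0, 0, 1, 0, 0.8, 0, 0, 0, 0, 1, 0, 0.8, 0, 0, 0, 0, 1, 0, 0.8, 0, 0, 0, 0, 1, 0, 0.6, 0, 0, 0, 0, 1]}}

```text
time: 6.02
tool_pos: [0.4938, -0.0287, 0.056]
ee_rot: [-3.141, 0.001, 2.949]
wrist_force: [-8.2, 0.4, 16.2]
width: 0.0003
```

{"method": "arm_command", "body": {"plan": [0, 0.6, 0, 0, 0, 0, 1, 0, 0.8, 0, 0, 0, 0, 1, 0, 0.8, 0, 0, 0, 0, 1, 0, 0.8, 0, 0, 0, 0, 1, 0, 0.8, 0, 0, 0, 0, 1, 0, 0.6, 0, 0, 0, 0, 1]}}

```text
time: 6.78
tool_pos: [0.5022, 0.0149, 0.056]
ee_rot: [3.141, 0.001, 2.949]
wrist_force: [-9.5, 0.7, 16.6]
width: 0.0002
```

{"method": "arm_command", "body": {"plan": [0, 0.4, 0, 0, 0, 0, 1, 0, 0.4, 0, 0, 0, 0, 1, 0, 0.4, 0, 0, 0, 0, 1, 0, 0.4, 0, 0, 0, 0, 1, 0, 0.2, 0, 0, 0, 0, 1]}}

```text
time: 7.4
tool_pos: [0.5056, 0.0326, 0.056]
ee_rot: [3.141, 0.001, 2.949]
wrist_force: [-9.1, 0.3, 17.4]
width: 0.0006
```

{"method": "arm_command", "body": {"plan": [0, 0.2, 0, 0, 0, 0, 1, 0, 0.2, 0, 0, 0, 0, 1, 0, 0.1, 0, 0, 0, 0, 1, 0, 0, 0, 0, 0, 0, 1]}}

```text
time: 7.9
tool_pos: [0.5063, 0.0364, 0.056]
ee_rot: [-3.14, 0.001, 2.949]
wrist_force: [-9.6, -2.0, 17.3]
width: 0.0007
```

{"method": "arm_command", "body": {"plan": [0, 0.2, 0, 0, 0, 0, 1, 0, 0.1, 0, 0, 0, 0, 1, 0, 0, 0, 0, 0, 0, 1]}}

```text
time: 8.28
tool_pos: [0.5064, 0.0369, 0.056]
ee_rot: [-3.135, 0.0, 2.949]
wrist_force: [-10.5, -8.3, 18.3]
width: 0.0007
```

```bash
python3 - <<'E'
from bench import robot,cams
import cv2
w=cams.snapshot("wrist")["pixels"];cv2.imwrite("pics/w4.png",w[:,:,::-1])
s=cams.snapshot("scene")["pixels"][120:270,290:490,::-1];cv2.imwrite("pics/s4.png",cv2.resize(s,None,fx=4,fy=4,interpolation=cv2.INTER_CUBIC))
E
```

```text
(no output)
```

View pics/w4.png

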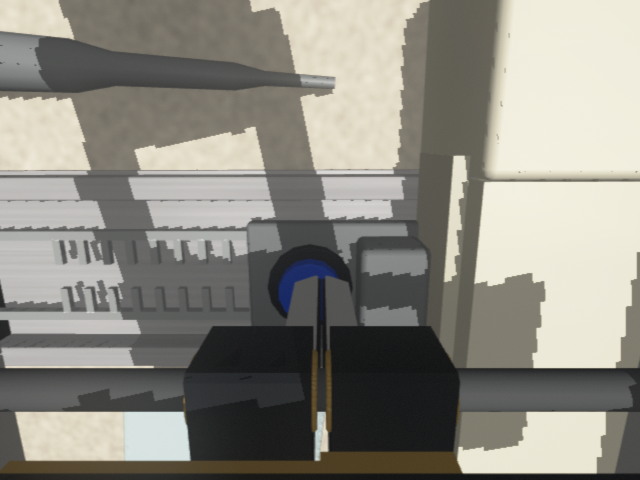

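View pics/s4.png

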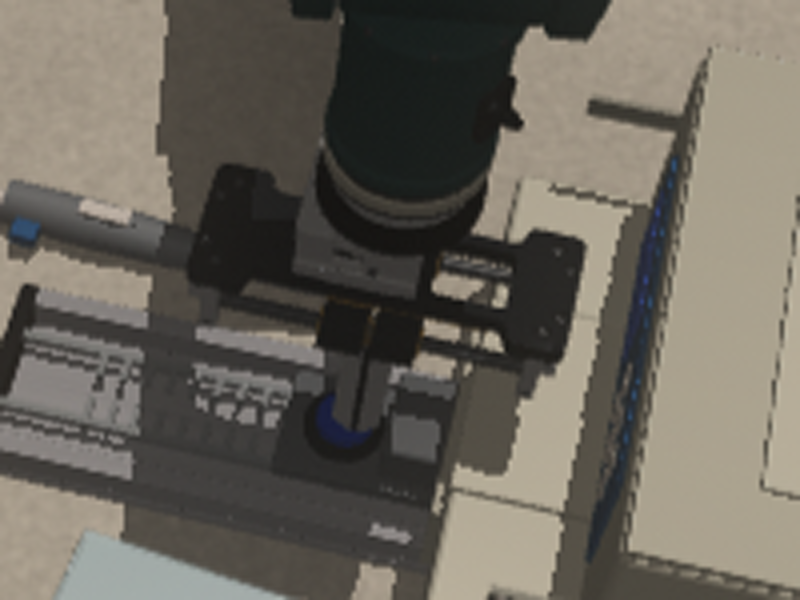

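The panel sits flush on the reader's face (col ~465). The sliding force rose to 8 N without motion after 131 mm, so this is the end stop. I'll lift off straight up.

{"method": "arm_command", "body": {"plan": [0, 0, 0, 0, 0, 0, 1, 0, 0, -0.3, 0, 0, 0, 1, 0, 0, -0.5, 0, 0, 0, 1, 0, 0, -0.8, 0, 0, 0, 1, 0, 0, -2, 0, 0, 0, 1, 0, 0, -4, 0, 0, 0, 1, 0, 0, -4, 0, 0, 0, 1, 0, 0, 0, 0, 0, 0, 1]}}

```text
time: 9.38
tool_pos: [0.5094, 0.0405, 0.1727]
ee_rot: [3.139, 0.008, 2.949]
wrist_force: [0.1, 0.1, -0.7]
width: 0.0002
```

{"method": "arm_command", "body": {"plan": [0, 0, -4, 0, 0, 0, 1, 0, -4, 0, 0, 0, 0, 1, 0, -4, 0, 0, 0, 0, 1, 0, 0, 0, 0, 0, 0, 1, 0, 0, 0, 0, 0, 0, 1]}}

```text
time: 10.0
tool_pos: [0.4914, -0.0378, 0.2076]
ee_rot: [3.14, -0.002, 2.949]
wrist_force: [0.1, 0.1, -0.2]
width: 0.0007
```

```bash
python3 - <<'E'
from bench import robot,cams
import cv2,numpy as np
from scipy.spatial.transform import Rotation as Ro
from h import *
o=robot.get_obs();s=cams.snapshot("wrist");cv2.imwrite("pics/w5.png",s["pixels"][:,:,::-1])
T=np.eye(4);T[:3,:3]=Ro.from_euler("xyz",o["ee_rot"]).as_matrix();T[:3,3]=o["tool_pos"]
s["camera_from_world"]=np.linalg.inv(T@s["tool_from_camera"])
b=np.array([.4805,-.0965]);p=np.r_[b+.13*np.array([.191,.982]),.054];print("expected button px",proj(s,p))
t=cams.snapshot("top");print("top expected",proj(t,p))
cv2.imwrite("pics/t5.png",t["pixels"][:,:,::-1]);print(o["tool_pos"],o["wrist_force"])
E
```

```text
expected button px (np.float64(405.4243270857922), np.float64(231.1105349424458))
top expected (np.float64(256.2581123608697), np.float64(280.2426040717561))
[ 0.49136958 -0.03779513  0.20759043] [ 0.12163857  0.13732064 -0.18083692]
```

View pics/w5.png

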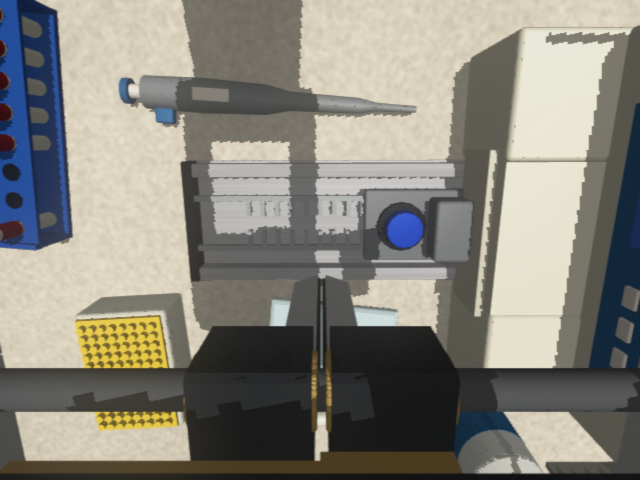

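View pics/t5.png

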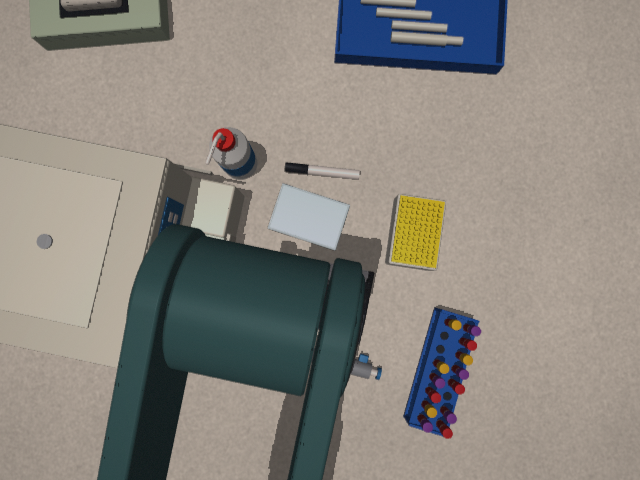

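In the wrist picture the button is at (405,230), where I expected (405,231) for the end stop. It is standing up out of its collar, the panel is against the face, and the other things are unmoved. I'll hand the job in.

```bash
python3 -c "
from bench import close_job
print(close_job())"
```

```text
the job is handed in; nothing more can be done
None
```

I pressed the blue button fully down with the closed fingertips and slid the carriage in to its end stop. Then I lifted straight off and handed the job in at about 10 s of the 32 s allowed. The hand-in reports no verdict.

- **Button held down:** the vertical force was about 14 N before the slide and 16–18 N at each check during it, with the tool height steady at 56 mm.
- **End stop:** the fingers travelled about 131 mm. The force along the slide then rose to about 8 N with almost no further movement.
- **After lifting:** the button appeared within about 1 px of the place predicted for 130 mm of travel. It looks sprung up and the panel looks closed against the reader. The wrist force was near zero.
- **Sideways force:** pressing built up about 6–10 N across the rail. It stayed well under the limits and vanished when I lifted off.
- **Not seen directly:** the plate is inside the reader, so I could not check how it sits. The lid, tip box, tube rack, marker and wash bottle, and the visible part of the pipette, show no movement in the final top picture.

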